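Slide a freshly lacquered sandal sole into the drying pen and count it

TASK

The lacquer on the loose burgundy wooden sole is still soft: slide it gently along the bench, toe first, into the three-sided wooden drying pen until its toe is right up to the back wall and it lies straight between the rails, never lifting it and never touching it or pressing it against the wall with more than about 10 N. Only then count it: swing the red-knobbed lever of the tally counter all the way to its stop and let it spring back. Leave the other sole, the tin and the shoe last where they are.

Things in the scene. Friction and masses are not known exactly. Their poses are not given: they have to be found in the camera images.
- sole: Loose wooden sandal sole lying flat, burgundy sides, cream top, 220 mm long, 28 mm thick, 0.14 to 0.28 kg. Origin: centre of its underside; +y to the toe. Outline: round heel of radius 32 mm centred at y = -78 mm, round forefoot of radius 42 mm centred at y = +68 mm, straight flanks tangent to both. It starts outside the pen, its toe roughly towards the opening
- sole_toe (a point): Foremost point of the sole's toe, at its underside (y = +110 mm of the sole)
- sole_heel (a point): Rearmost point of the sole's heel, at its underside (y = -110 mm of the sole)
- pen: Drying pen fixed to the bench: three light wooden walls 24 mm high, 12 mm thick, around a green patch level with the bench. Origin: on the bench, middle of the back wall's inner face. +y points out through the back wall; the pen opens to -y. Its rails run from y = 0 to -150 mm, inner faces at x = -55 and +55 mm. A sole fully home has its toe at y = 0, its heel 70 mm outside the rails
- counter: Grey tally counter fixed to the bench, 70 x 56 mm (x from -25 to +45 mm), 44 mm high, on a dark steel foot 100 x 75 x 4 mm. Origin: on the bench, under the lever's vertical pivot. Four white number wheels in a row on top at its +x end; the lever sticks out over its -x side
- count_lever (a joint): Lever angle about its vertical pivot, rad: 0 at rest, 1.0 at the stop, growing counter-clockwise seen from above; a spring brings it back. At angle q the lever points 150 degrees + q from the counter's +x (turning towards its +y). The stroke takes 1 to 3 N at the knob
- lever_knob (a point): Red upright round knob at the end of the lever, 62 mm from the pivot, 14 mm in diameter, from 50 to 85 mm above the bench; this point is on its axis 70 mm above the bench. The steel lever arm (12 mm wide) is at 50 to 55 mm height
- mate: Bystander: another sole of the same kind, drying on the bench beyond the work. Origin: centre of its underside; +y to the toe
- tin: Bystander: closed tin with a yellow label, 72 mm in diameter, 75 mm high. Origin: centre of its underside
- last: Bystander: wooden shoe last about 180 mm long, 60 mm wide, up to 68 mm high. Origin: on its underside near its middle; +x to the toe
There are look-alikes about, which are no part of the job. Several things look just like the counter: the one meant starts farthest to the robot's left.

How it is judged:
By the outcome, as a careful person would: the job done as asked, in the order asked, and still so for the second after the job is handed in, with the robot touching nothing.
It also fails if it takes over 72 s, if anything falls off the work surface, if the arm or the gripper's body presses on something with over 40 N, if the wrist force passes 120 N, or if a joint passes its speed limit or range.

ROBOT

A 6-joint arm with a two-finger parallel gripper is mounted at the origin on the work surface. World frame = base frame: x ahead of the robot, y to its left, z up, the work surface at z = 0. Lengths are in m, angles in rad, forces in N, time in s.
With the tool pointing down it reaches from about 0.35 to 1 m from the base axis. Payload 7.1 kg.
Tool frame: the origin (TCP) lies between the finger pads; the fingertips stand 22 mm ahead of it and the grasp point (between the pads) lies 3 mm ahead of it; z points along the fingers, y is the line along which they close (so a half turn about z gives the same grasp; the last joint's range is limited). The gripper opens to 85 mm and grips with 20 to 120 N. Pads are 22 mm wide; open, the fingers measure 114 mm over their backs; the gripper's body (76 mm by 85 mm) begins 54 mm behind the grasp point. The pads swing forward as they close: fully open they stand 13 mm farther back than shut.
Start: joints at [1.246, 0.423, 1.63, -0, 1.089, -0.019], TCP at [0.188, 0.596, 0.253] pointing down, gripper open.
Joint ranges: [-3, 3], [-0.9, 2.11], [0.09, 2.58], [-1.31, 4.45], [0.11, 2.69], [-2.54, 2.54]. Speed limits (rad/s): [2.39, 2.39, 3.01, 3.14, 3.14, 3.14].

INTERFACE

Orientations are given as a rotation vector (axis times angle).
In Python, from rig import manip gives the robot as it stands. The module is installed in compiled form; this text tells all that it offers. Calls block until the motion is done:
- manip.move_to(position, orientation): joint-space move of the TCP to a pose.
- manip.servo_line(position, orientation=None, rate=0.15): straight line of the TCP; orientation=None keeps the orientation; rate is the mean speed in m/s.
- manip.set_joints(angles): joint-space move.
- manip.command_gripper(opening, f_grip=None): finger opening in m; f_grip is the grip in N (None keeps the last); returns when the fingers have stopped.
- manip.hold(seconds).
- manip.solve_ik(position, orientation): joint angles nearest the present ones, or None.
- manip.camera(name): name is "scene" or "top" or "wrist"; returns a dict with "image" (384x512x3 uint8, red, green, blue), "fx", "fy", "cx", "cy" (pixels), "k1" (the pictures are not rectified: a ray, as slopes to the right and down, at radius r is drawn at 1 + k1 r^2 times it, then the intrinsics apply), "cam_to_world" (4x4, takes a point from camera to world coordinates); the wrist camera has in their place "mount" (4x4, takes a point from camera to tool coordinates, whose origin is the TCP and whose axes are the flange's). Camera axes: x right, y down, z forward; pixel columns grow to the right and rows downward; lengths in m; the calibration is good to about 2 mm. A picture is of the moment at which its call begins: read the wrist's pose just before it. There is no depth.
A pose or a line that the arm cannot do raises manip.IKError and nothing moves.
- manip.sign_off(): hands the job in; it is judged then, once.
Readings, each from a call of its own:
- manip.get_time(): time.
- manip.get_joint_positions(): joint angles.
- manip.get_joint_vel(): joint speeds.
- manip.get_tau(): joint torques, N m.
- manip.get_position(): TCP position.
- manip.get_ee_rot(): TCP orientation.
- manip.get_contact_force(): force on the tool from outside, world axes, zero at the start.
- manip.get_torque(): the same for the moment, N m.
- manip.get_width(): finger opening in m.
- manip.get_grip_force(): force on a finger pad.
Only numpy, scipy, OpenCV 4.12 (cv2) and the standard library are available. Lean on these libraries where they do the work, as an engineer would, in place of code of your own. Each camera call takes 0.05 s, during which the arm holds its last target. There are 200 camera calls.

## Working session

There is one attempt and no reset: what is moved stays moved. The work goes in short steps, each a Python script; the robot and the scene stay as the last script left them, time stands still between calls to the robot, and variables do not carry over. Pictures are saved under pics/ and viewed, at most 10 in all, crops included, and the job is handed in when it is done.

```bash
mkdir -p pics
python3 - <<'E'
from rig import manip
import cv2,numpy as np,pickle
d={}
for n in ["scene","top"]:
    c=manip.camera(n); d[n]=c
    cv2.imwrite(f"pics/{n}0.png",c["image"][:,:,::-1])
    print(n,c["fx"],c["fy"],c["cx"],c["cy"],c["k1"]);print(np.round(c["cam_to_world"],3))
pickle.dump(d,open("c0.pkl","wb"))
print(manip.get_time(),manip.get_ee_rot())
E
```

```text
scene 428.8983447006644 428.8983447006644 254.36074875885345 196.7498206943224 -0.021253883279823842
[[-0.432  0.77  -0.47   1.014]
 [ 0.902  0.375 -0.215  0.241]
 [ 0.011 -0.516 -0.856  0.999]
 [ 0.     0.     0.     1.   ]]
top 466.76809033375497 466.76809033375497 264.19858025894047 195.52771156839987 -0.06079792445320886
[[ 0.022 -0.989  0.149  0.293]
 [-1.    -0.021  0.009  0.002]
 [-0.006 -0.149 -0.989  1.407]
 [ 0.     0.     0.     1.   ]]
0.1 [-4.78436545e-01 -3.10468774e+00  2.22784505e-03]
```

View pics/top0.png

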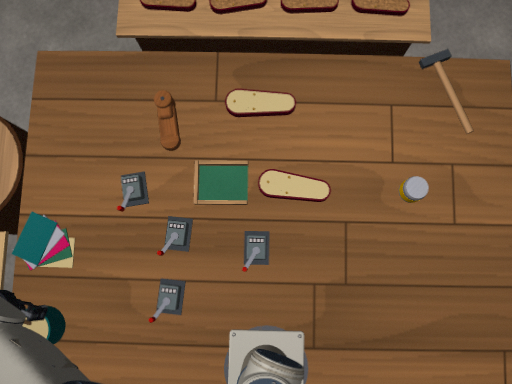

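View pics/scene0.png

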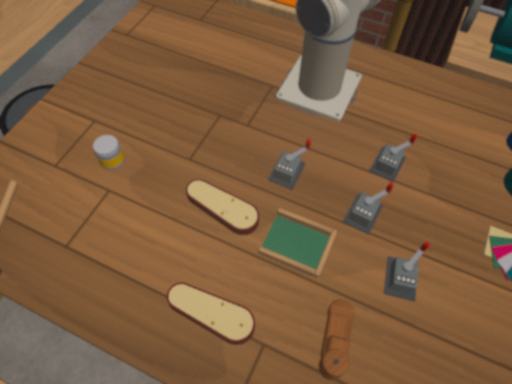

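Top view (up = +x, left = +y): work sole at (294,186) with its toe to the left, pen at (222,183) opening to the right, mate at (260,102), last at (167,120), tin at (414,189). There are four counters, at (134,190), (178,235), (257,248) and (171,297). The one at (134,190) is farthest left (+y), so it is the one meant.

```bash
cat > h.py <<'E'
import numpy as np,cv2
def ray(c,px):
    px=np.atleast_2d(np.float64(px)); K=np.array([[c["fx"],0,c["cx"]],[0,c["fy"],c["cy"]],[0,0,1]])
    u=cv2.undistortPoints(px[:,None],K,np.array([c["k1"],0,0,0.]))[:,0]
    T=c["cam_to_world"]; return T[:3,3],np.c_[u,np.ones(len(u))]@T[:3,:3].T
def cast(c,px,z):
    o,d=ray(c,px); return (o+d*((z-o[2])/d[:,2])[:,None])
def blobs(m,amin=30):
    cs,_=cv2.findContours(m.astype(np.uint8),cv2.RETR_EXTERNAL,cv2.CHAIN_APPROX_NONE)
    return [k[:,0] for k in cs if cv2.contourArea(k)>amin]
def hsv(c): return [x.astype(int) for x in cv2.split(cv2.cvtColor(c["image"],cv2.COLOR_RGB2HSV))]
def cream(c):
    H,S,V=hsv(c); return (V>165)&(S>40)&(S<110)&(H>18)&(H<35)
def green(c):
    H,S,V=hsv(c); return (H>65)&(H<90)&(S>90)
def red(c):
    H,S,V=hsv(c); return ((H<6)|(H>174))&(S>170)&(V>110)
E
python3 - <<'E'
import pickle
from h import *
d=pickle.load(open("c0.pkl","rb"))
for n in d:
    c=d[n]; print("==",n)
    for nm,f,z in (("cream",cream,.028),("green",green,0.012),("red",red,.07)):
        for k in blobs(f(c),8 if nm=="red" else 200):
            p=cast(c,k,z)[:,:2]; r=cv2.minAreaRect((p*1000).astype(np.float32))
            print(nm,k.mean(0).round(),"world",np.round(r[0]),"size",np.round(r[1]),"ang",round(r[2],1))
            if nm=="green": print(np.round(cv2.boxPoints(r)))
c=d["top"];im=c["image"][140:215,100:340,::-1]
cv2.imwrite("pics/crop.png",cv2.resize(im,None,fx=3.3,fy=3.3,interpolation=cv2.INTER_CUBIC))
E
```

```text
== scene
cream [211. 311.] world [797.  35.] size [205.  70.] ang 89.1
cream [223. 204.] world [532. -72.] size [204.  70.] ang 78.4
green [296. 242.] world [545. 144.] size [ 91. 139.] ang 1.2
[[499. 213.]
 [502.  74.]
 [592.  75.]
 [589. 214.]]
green [504.  31.] world [-565.  488.] size [363.  65.] ang 7.8
[[-749.  496.]
 [-740.  431.]
 [-381.  480.]
 [-389.  545.]]
red [426. 244.] world [445. 434.] size [14.  9.] ang 13.8
red [391. 185.] world [319. 310.] size [16.  8.] ang 16.1
== top
cream [294. 186.] world [537. -75.] size [206.  71.] ang 86.0
cream [259. 101.] world [796.  34.] size [ 65. 204.] ang 1.1
green [223. 182.] world [541. 141.] size [102. 146.] ang 1.1
[[489. 213.]
 [492.  67.]
 [594.  69.]
 [591. 215.]]
red [150. 320.] world [134. 326.] size [11.  9.] ang 2.9
red [244. 269.] world [284.  66.] size [12. 10.] ang 46.7
red [159. 252.] world [324. 313.] size [9. 9.] ang 1.4
```

View pics/crop.png

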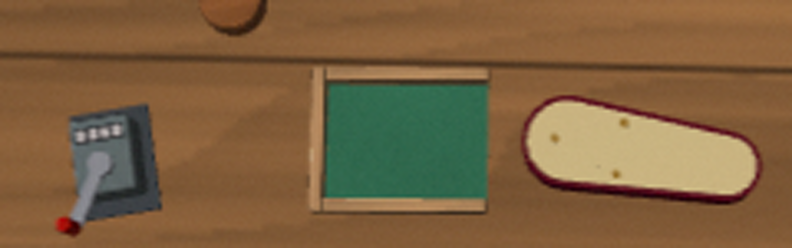

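The crop confirms it: the leftmost counter has its hub at about (130,188) and its knob at (120.5,208). The sole's wide toe faces the pen, and the sole is turned about 8° from the pen axis.

```bash
cat >> h.py <<'E'
def sole(c,near=(.54,0)):
    best=None
    for k in blobs(cream(c),200):
        p=cast(c,k,.028)[:,:2]; e=np.linalg.norm((p.mean(0)-near)*[1,.2])
        if best is None or e<best[0]: best=(e,p)
    p=best[1]; M=cv2.moments((p*1e4).astype(np.float32))
    a=.5*np.arctan2(2*M["mu11"],M["mu20"]-M["mu02"]); 
    if np.sin(a)<0:a+=np.pi
    u=np.array([np.cos(a),np.sin(a)]);v=np.array([-u[1],u[0]])
    s=p@u;t=p@v
    g=np.array([M["m10"],M["m01"]])/M["m00"]/1e4
    return u*(s.max()+s.min())/2+v*(g@v),np.degrees(a),np.ptp(s),np.ptp(t)
E
python3 - <<'E'
import pickle
from h import *
from rig import manip
d=pickle.load(open("c0.pkl","rb"))
for n in d:
    C,a,L,W=sole(d[n]); u=np.array([np.cos(np.radians(a)),np.sin(np.radians(a))])
    print(n,C.round(4),round(a,1),L.round(3),W.round(3),"heelc",(C-.078*u).round(4))
c=d["top"]; k=cast(c,[120.6,208],.08)[0];h=cast(c,[129.7,188.5],.055)[0]
ks=cast(d["scene"],[426,244],.07)[0]
print("knob top",k,"scene",ks,"hub",h, np.linalg.norm(k[:2]-h[:2]),np.degrees(np.arctan2(*(k-h)[1::-1])))
H,S,V=hsv(c); m=((H<8)|(H>172))&(S>150); m[:,200:]=0
for b in blobs(m,2): print(b.mean(0),cast(c,b.mean(0),.08))
# base of red & hub two-view triangulation of knob
o1,d1=ray(c,[120.6,208]);o2,d2=ray(d["scene"],[426,244])
A=np.c_[d1[0],-d2[0]];x=np.linalg.lstsq(A,o2-o1,rcond=None)[0];print(o1+d1[0]*x[0],o2+d2[0]*x[1])
for a in (1.1,181.1):
    t=np.radians((90+a)/2); print(a,manip.solve_ik([.52,-.15,.03],[np.pi*np.cos(t),np.pi*np.sin(t),0]))
E
```

```text
scene [ 0.5363 -0.0732] 82.3 0.204 0.07 heelc [ 0.5259 -0.1505]
top [ 0.5331 -0.0749] 82.0 0.206 0.071 heelc [ 0.5223 -0.1521]
knob top [0.44818865 0.42766179 0.08      ] scene [0.44380712 0.43420276 0.07      ] hub [0.50972995 0.41237489 0.055     ] 0.0634115291920165 166.0500297689083
[151.4        319.33333333] [[0.13739467 0.32104841 0.08      ]]
[159.5625 252.4375] [[0.32371805 0.30743279 0.08      ]]
[119.82352941 208.11764706] [[0.44779632 0.42991034 0.08      ]]
[168.43846154   6.41538462] [[1.08176247 0.32489114 0.08      ]]
[0.44867453 0.42899488 0.07584429] [0.44809379 0.43275194 0.0769816 ]
1.1 [-3.02827575e-01  6.56153493e-01  1.91295188e+00 -4.44089210e-16
  5.72487279e-01 -3.22026197e-01]
181.1 None
```

```bash
cat >> h.py <<'E'
def ori(a):
    t=np.radians((90+a)/2); return [np.pi*np.cos(t),np.pi*np.sin(t),0]
E
python3 - <<'E'
from h import *
from rig import manip
o=ori(1.1)
manip.command_gripper(.085)
manip.move_to([.524,-.152,.12],o)
F0=manip.get_contact_force();print("t",manip.get_time(),"F0",np.round(F0,2),manip.get_width())
C=manip.camera("scene");print(sole(C))
manip.servo_line([.524,-.152,.028],o,rate=.08)
print("down",np.round(np.array(manip.get_contact_force())-F0,2),manip.get_time())
for x in np.arange(.528,.5565,.004):
    manip.servo_line([x,-.152,.028],rate=.04)
    f=np.array(manip.get_contact_force())-F0; print(round(x,3),f.round(2),round(manip.get_time(),2))
    if np.linalg.norm(f)>7: break
C=manip.camera("scene");print(sole(C));cv2.imwrite("pics/s1.png",C["image"][:,:,::-1])
E
```

```text
t 3.2333 F0 [-0.42  0.21  0.45] 0.08476778365663634
(array([ 0.53639266, -0.07317436]), np.float64(82.33893808185066), np.float64(0.20415252534235764), np.float64(0.07000388134016955))
down [ 0.26 -0.04 -0.09] 4.5833
0.528 [ 0.13  0.1  -0.52] 4.83
0.532 [ 1.18  0.09 -1.15] 5.08
0.536 [ 0.14 -0.73 -0.46] 5.33
0.54 [ 0.83 -1.32 -0.53] 5.58
0.544 [0.93 0.29 0.44] 5.83
0.548 [ 0.76 -0.23 -0.7 ] 6.08
0.552 [-0.49  0.02 -0.23] 6.33
0.556 [ 0.17  0.08 -0.51] 6.58
(array([ 0.54702544, -0.06383967]), np.float64(90.32710623274096), np.float64(0.1929140146947559), np.float64(0.06900983662638949))
```

View pics/s1.png

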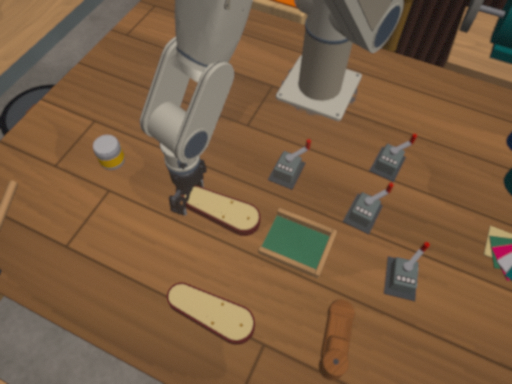

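Run:
```python
from h import *
from rig import manip
manip.servo_line([.546,-.152,.028],rate=.1)
manip.servo_line([.546,-.212,.028],rate=.15)
manip.command_gripper(.050)
F0=np.array(manip.get_contact_force());print(manip.get_time(),F0.round(2),manip.get_width())
print("free",sole(manip.camera("scene")))
x0,y0=.546,-.19
manip.servo_line([x0,y0,.028],rate=.1)
for i,y in enumerate(np.arange(-.184,-.089,.006)):
    manip.servo_line([x0-.021*(y-y0),y,.028],rate=.05)
    f=np.array(manip.get_contact_force())-F0
    s=""
    if i%4==3:
        C,a,L,W=sole(manip.camera("scene")); s=(C.round(4),round(a,1),round(L,3),"toe",round(C[1]+L/2+.007,4))
    print(round(y,3),f.round(1),s)
    if np.linalg.norm(f)>7: break
print(manip.get_time())
```

```text
7.875 [-0.14  0.32 -0.01] 0.04999565898632509
free (array([ 0.54726117, -0.07032757]), np.float64(90.5201816487943), np.float64(0.20560419971952515), np.float64(0.06940069328396525))
-0.184 [ 0.7  0.3 -0.5] 
-0.178 [ 0.3 -0.3  0.7] 
-0.172 [ 1.2  0.2 -1.1] 
-0.166 [-0.9 -0.8  0.3] (array([ 0.5455, -0.0572]), np.float64(90.6), np.float64(0.205), 'toe', np.float64(0.0522))
-0.16 [ 0.6 -0.7  0.5] 
-0.154 [ 1.1 -0.1  0.1] 
-0.148 [ 1.1  0.1 -0.3] 
-0.142 [-0.   0.5  0.2] (array([ 0.5467, -0.0338]), np.float64(89.5), np.float64(0.205), 'toe', np.float64(0.0755))
-0.136 [ 1.3 -0.5  0.4] 
-0.13 [ 0.3 -1.4  0.9] 
-0.124 [-0.6  0.   0.3] 
-0.118 [ 0.4 -0.3  0. ] (array([ 0.5472, -0.0091]), np.float64(88.6), np.float64(0.205), 'toe', np.float64(0.1006))
-0.112 [-0.2  0.3 -0.4] 
-0.106 [ 0.1 -0.5  0.4] 
-0.1 [0.1 0.3 0.2] 
-0.094 [ 0.4 -0.4 -0.2] (array([0.548 , 0.0147]), np.float64(87.5), np.float64(0.205), 'toe', np.float64(0.1243))
12.7583
```

```bash
cat > push.py <<'E'
from h import *
from rig import manip
import sys
def push(yend,step,fmax,F0,maxslope=.3,kp=2.5,koff=250):
    x,y,_=manip.get_position()
    while y<yend-1e-4:
        C,a,L,W=sole(manip.camera("scene"),near=(.545,y+.1))
        off=C[0]-(.545-.02*(C[1]-.143))
        tgt=91.2+np.clip(koff*off,-2,2)
        sl=np.clip(np.tan(np.radians(90-a))+kp*np.radians(tgt-a),-maxslope,maxslope)
        y+=step; x+=step*sl
        manip.servo_line([x,y,.028],rate=.05)
        f=np.array(manip.get_contact_force())-F0
        print(round(x,4),round(y,4),f.round(1),"C",C.round(4),round(a,1),"off",round(off,4),"toe",round(C[1]+L/2+.007,4),round(manip.get_time(),1))
        if np.linalg.norm(f)>fmax: print("STOP");break
E
python3 - <<'E'
from push import *
push(-.034,.006,6,np.array([-.14,.32,0]))
E
```

```text
0.5452 -0.0878 [ 1.  -0.2 -1.1] C [0.548  0.0152] 87.6 off 0.0004 toe 0.1245 13.1
0.5466 -0.0818 [-0.  -0.1  0.2] C [0.5495 0.0215] 87.4 off 0.002 toe 0.1311 13.4
0.5481 -0.0758 [ 0.1 -0.1 -0.3] C [0.5512 0.0265] 87.2 off 0.0039 toe 0.1358 13.7
0.5498 -0.0698 [-0.6  0.  -0.3] C [0.5528 0.0329] 87.3 off 0.0056 toe 0.1425 14.1
0.5516 -0.0638 [ 0.7  0.2 -0.7] C [0.5545 0.0387] 87.1 off 0.0074 toe 0.148 14.4
0.5534 -0.0578 [-0.2 -0.3 -0.5] C [0.5557 0.045 ] 87.5 off 0.0087 toe 0.1546 14.7
0.5549 -0.0518 [-0.8 -0.2 -0.6] C [0.556  0.0513] 88.1 off 0.0092 toe 0.1611 15.0
0.5562 -0.0458 [-0.2 -0.2  0.7] C [0.5569 0.0579] 88.7 off 0.0101 toe 0.1677 15.4
0.5573 -0.0398 [-0.4 -0.6 -0. ] C [0.5572 0.0636] 89.2 off 0.0106 toe 0.1733 15.7
0.5583 -0.0338 [ 0.5 -0.  -0.3] C [0.5573 0.0699] 89.7 off 0.0109 toe 0.1798 16.0
```

Run:
```python
from push import *
F0=np.array([-.14,.32,0])
x,y,_=manip.get_position(); ga=1.1
R=lambda g: .031*np.array([-np.sin(np.radians(g)),np.cos(np.radians(g))])
H=np.array([x,y])+R(ga)
for i in range(7):
    C,a,L,W=sole(manip.camera("scene"),near=(.545,y+.1))
    ga+=np.clip(.5*(91.2-a),-.8,.8)
    H+=[-.02*.004,.004]; T=H-R(ga)
    manip.servo_line([*T,.028],ori(ga),rate=.04)
    f=np.array(manip.get_contact_force())-F0
    print(T.round(4),"ga",round(ga,2),f.round(1),"C",C.round(4),round(a,1),"toe",round(C[1]+L/2+.007,4),round(manip.get_time(),1))
    if np.linalg.norm(f)>5: print("STOP");break
c=manip.camera("scene");print(sole(c))
cv2.imwrite("pics/s2.png",cv2.resize(c["image"][160:290,160:360,::-1],None,fx=4,fy=4,interpolation=cv2.INTER_CUBIC))
```

```text
[ 0.5585 -0.0294] ga 1.63 [-0.5 -0.4  0.5] C [0.5576 0.0768] 90.1 toe 0.1866 16.3
[ 0.5587 -0.0254] ga 2.18 [-0.6 -0.4  0.3] C [0.5578 0.0802] 90.1 toe 0.1898 16.6
[ 0.5589 -0.0214] ga 2.64 [-0.9 -0.6 -0.7] C [0.5575 0.0847] 90.3 toe 0.1943 16.9
[ 0.5591 -0.0173] ga 3.15 [-0.7 -0.3 -0.5] C [0.5578 0.0882] 90.2 toe 0.1975 17.2
[ 0.5593 -0.0133] ga 3.62 [ 0.3 -0.7  0. ] C [0.5576 0.0926] 90.3 toe 0.2017 17.5
[ 0.5594 -0.0093] ga 4.08 [-0.5 -0.9  0.9] C [0.5578 0.0961] 90.3 toe 0.2052 17.8
[ 0.5596 -0.0053] ga 4.58 [-0.8 -1.1  0.3] C [0.5578 0.1002] 90.2 toe 0.2086 18.1
(array([0.55774372, 0.1043888 ]), np.float64(90.47983249311586), np.float64(0.20411852967867908), np.float64(0.06998514714666759))
```

View pics/s2.png

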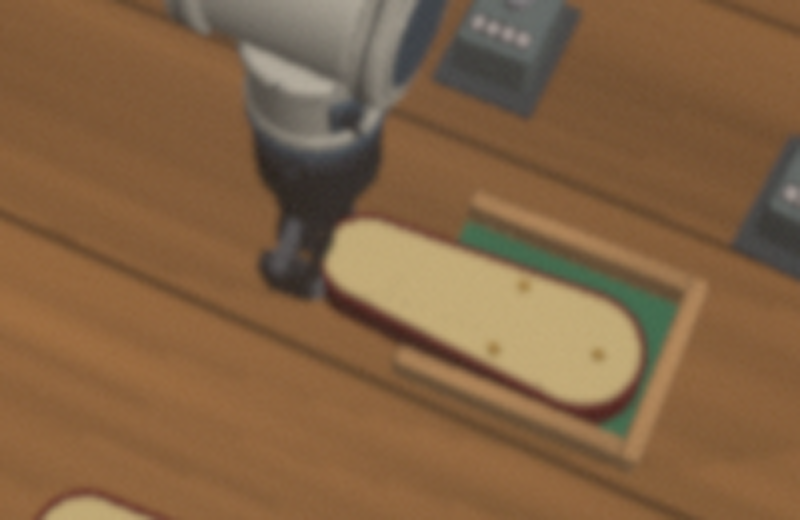

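The toe is about 5 mm from the back wall, and the sole is near-straight beside the +x rail. I'll finish with fine steps guarded by the force reading.

Run:
```python
from push import *
F0=np.array([-.14,.32,0])
x,y,z=manip.get_position()
def rd():
    r=[]
    for _ in range(5): r.append(manip.get_contact_force());manip.hold(.02)
    return np.mean(r,0)-F0
for i in range(24):
    st=.001 if i<2 else .0005
    y+=st;x-=.02*st
    manip.servo_line([x,y,.028],rate=.02); f=rd()
    print(round(y,4),f.round(1))
    if abs(f[1])>3 or abs(f[0])>4: print("STOP");break
c=manip.camera("scene");C,a,L,W=sole(c);print(C,a,"toe",C[1]+L/2+.007,manip.get_time(),manip.get_position())
```

```text
-0.0041 [-0.2 -0.9  0.2]
-0.0031 [-0.3 -1.2  0.3]
-0.0026 [ 0.1 -2.6  0.3]
-0.0021 [-0.3 -2.1  0. ]
-0.0016 [-0.  -1.7 -0.4]
-0.0011 [-0.1 -1.7  0.1]
-0.0006 [-0.1 -1.6 -0.5]
-0.0001 [-0.5 -2.7 -0. ]
0.0004 [-0.  -5.8  0.1]
STOP
[0.55771404 0.10913899] 90.3660699437897 toe 0.21728294907324508 21.2167 [5.59544152e-01 2.71294430e-05 2.80032176e-02]
```

Run:
```python
from push import *
x,y,z=manip.get_position()
manip.servo_line([x+.0005,y-.04,z],rate=.08)
manip.servo_line([x,y-.04,.16],rate=.2)
for n in("scene","top"):
    c=manip.camera(n);C,a,L,W=sole(c);print(n,C,a,L,"toe",C[1]+L/2+.007)
    m=green(c)
    for k in blobs(m,15):
        if 0.0<cast(c,k,0)[:,1].mean()<.3: print(k.mean(0).round(),cast(c,k,0)[:,:2].min(0),cast(c,k,0)[:,:2].max(0))
    b=(c["image"][160:290,160:360] if n=="scene" else c["image"][140:220,170:320])[:,:,::-1]
    cv2.imwrite(f"pics/e_{n}.png",cv2.resize(b,(600,390 if n=="scene" else 320),interpolation=cv2.INTER_CUBIC))
a=cv2.imread("pics/e_scene.png");b=cv2.imread("pics/e_top.png");cv2.imwrite("pics/e.png",cv2.resize(np.vstack([a,b]),(500,590)))
print(manip.get_time())
```

```text
scene [0.55742599 0.10750145] 90.52984027423562 0.20489727654711665 toe 0.21695008907724161
[323. 238.] [0.49422922 0.18973172] [0.51285914 0.21087392]
top [0.55497237 0.12657424] 90.56444952594882 0.1657864055963314 toe 0.21646744213099534
[221. 195.] [0.49049627 0.06997974] [0.53078461 0.21522255]
22.7833
```

View pics/e.png

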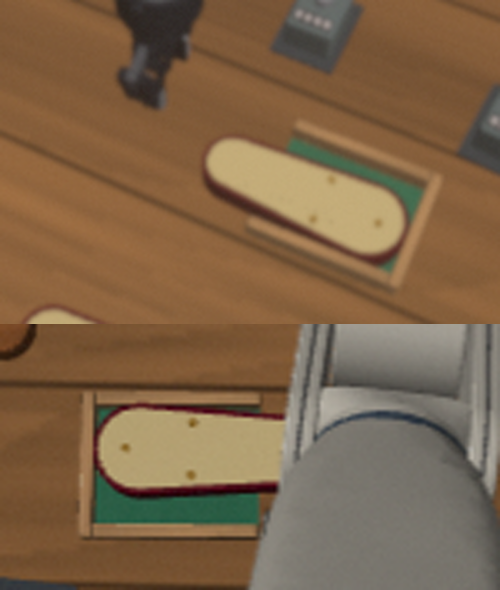

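Both views show the toe against the back wall and the sole straight to under 1°. Next is the lever.

```bash
cat > lev.py <<'E'
from h import *
from rig import manip
P=np.array([.5090,.4125]);K=np.array([.4480,.4305]);r=.062;d=.019
th0=np.arctan2(*(K-P)[::-1])
def pose(q,z=.083):
    th=th0+q;e=np.array([np.cos(th),np.sin(th)]);t=np.array([-e[1],e[0]])
    return [*(P+r*e-d*t),z],ori(np.degrees(th)-180)
def rd(F0):
    s=[]
    for _ in range(4): s.append(manip.get_contact_force());manip.hold(.015)
    return np.mean(s,0)-F0
E
python3 - <<'E'
from lev import *
print(np.degrees(th0))
manip.command_gripper(0)
manip.move_to(*pose(-.4,.2))
F0=rd(0);print(F0,manip.get_time(),manip.get_width())
c=manip.camera("scene")
manip.servo_line(*pose(-.4),rate=.12);print(rd(F0))
for q in np.arange(-.34,.57,.06):
    manip.servo_line(*pose(q),rate=.05); f=rd(F0);print(round(q,2),f.round(1))
    if np.linalg.norm(f)>7: print("STOP");break
print(manip.get_time())
c=manip.camera("scene")
cv2.imwrite("pics/l1.png",cv2.resize(c["image"][200:320,350:490,::-1],None,fx=4,fy=4,interpolation=cv2.INTER_CUBIC))
for b in blobs(red(c),4): print(b.mean(0),cast(c,b.mean(0),.07))
E
```

```text
163.55962047831983
[ 0.31106485  0.08895613 -0.35370156] 25.25 -4.533404086819114e-06
[-0.32110219  0.68680526  0.92358184]
-0.34 [-0.3 -0.   0.5]
-0.28 [ 0.  -0.1  0.3]
-0.22 [-0.5 -0.2  0.6]
-0.16 [-0.5 -0.2  0.4]
-0.1 [-0.3  0.2  0.4]
-0.04 [-0.2  0.5  0.2]
0.02 [-0.7  0.7 -0.3]
0.08 [-0.3  1.3 -0.6]
0.14 [-0.4  1.1  0.1]
0.2 [-0.3  0.8 -0. ]
0.26 [-0.6  0.9 -0.7]
0.32 [-0.5  0.9 -0.2]
0.38 [-0.5  1.4 -0. ]
0.44 [-1.1  1.4 -0.3]
0.5 [-1.1  1.8 -0.3]
0.56 [-1.   1.8  0.1]
31.5583
[411.58333333 237.66666667] [[0.44249386 0.39844535 0.07      ]]
[390.5 185. ] [[0.3181642  0.30953053 0.07      ]]
[308.42105263 143.31578947] [[0.28529787 0.0672944  0.07      ]]
[414.09090909 136.27272727] [[0.13164111 0.32353687 0.07      ]]
```

View pics/l1.png

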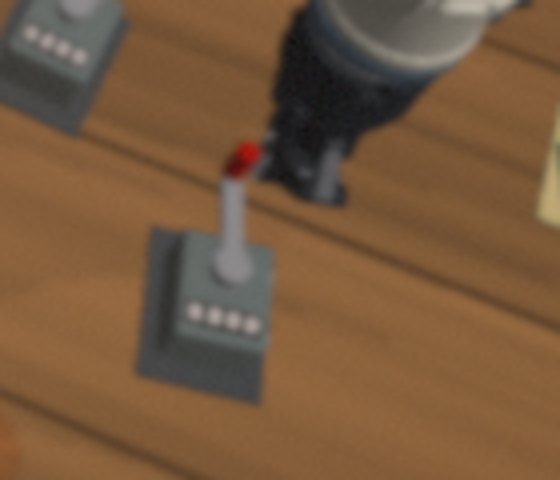

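The gripper is pushing the knob at crop (243,158) and the lever is turning with a steady 1–2 N. I'll carry on to the stop.

Run:
```python
from lev import *
F0=np.array([.31,.09,-.35]);hit=0
q=.56
while q<1.3:
    q+=.06 if q<.85 else .02
    manip.servo_line(*pose(q),rate=.04); f=rd(F0);print(round(q,2),f.round(1))
    if np.linalg.norm(f)>9: print("STOP");break
c=manip.camera("scene")
for b in blobs(red(c),4): print(b.mean(0),cast(c,b.mean(0),.07))
cv2.imwrite("pics/l2.png",cv2.resize(c["image"][200:320,350:490,::-1],None,fx=4,fy=4,interpolation=cv2.INTER_CUBIC))
print(manip.get_time())
```

```text
0.62 [-1.2  1.2 -0.3]
0.68 [-1.4  1.2 -0.3]
0.74 [-1.2  1.8  0.2]
0.8 [-1.2  1.2 -0.2]
0.86 [-1.6  1.4  0.1]
0.88 [-1.9  1.5  0.4]
0.9 [-1.5  1.5 -0.5]
0.92 [-1.7  2.  -0.1]
0.94 [-1.4  1.4  0.1]
0.96 [-1.4  1.9  0.1]
0.98 [-2.5  3.9 -0.5]
1.0 [-5.2  7.7 -0.1]
STOP
[400.93333333 238.33333333] [[0.45550623 0.37560571 0.07      ]]
[390.11764706 186.76470588] [[0.32387452 0.31017001 0.07      ]]
[308.16666667 143.55555556] [[0.2863791  0.06697642 0.07      ]]
35.4583
```

View pics/l2.png

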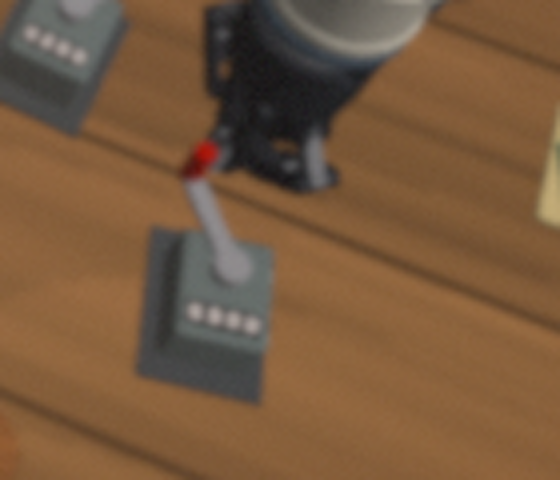

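The force rose sharply at about 1.0 rad, so the lever is at its stop. I'll back off along the arc, lift clear and check everything.

Run:
```python
from lev import *
for q in np.arange(.9,-.45,-.1): manip.servo_line(*pose(q),rate=.12)
manip.servo_line(*pose(-.4,.2),rate=.15)
manip.hold(.5)
c=manip.camera("scene")
for b in blobs(red(c),4): print(b.mean(0),cast(c,b.mean(0),.07))
print(sole(c),sole(c,near=(.8,.03)),manip.get_time(),manip.get_contact_force())
cv2.imwrite("pics/f.png",c["image"][:,:,::-1])
```

```text
[426.30769231 244.38461538] [[0.44448315 0.43512097 0.07      ]]
[390.5 185. ] [[0.3181642  0.30953053 0.07      ]]
[308.16666667 143.5       ] [[0.28620002 0.06690459 0.07      ]]
[414.5        136.33333333] [[0.1313434  0.32462812 0.07      ]]
(array([0.55769605, 0.1078215 ]), np.float64(90.42558064740717), np.float64(0.20426486989443524), np.float64(0.06964212547986093)) (array([0.79790665, 0.03494201]), np.float64(90.12539956538204), np.float64(0.20550935791287017), np.float64(0.06982571743552068)) 40.4417 [-0.23060893  0.27561127 -0.27761677]
```

View pics/f.png

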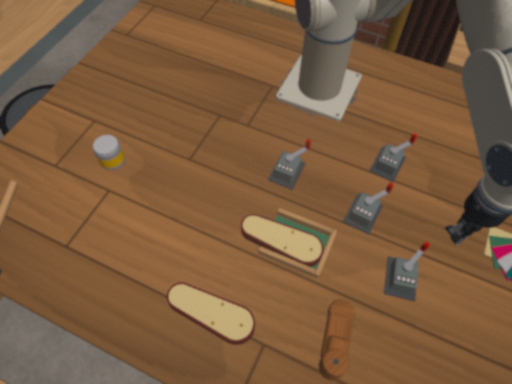

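The lever is back at rest with its knob at (426,244). The sole is home in the pen at (283,240), and the mate, tin and last look unmoved.

```bash
python3 -c "
from rig import manip
print(manip.sign_off())"
```

```text
the job is handed in; nothing more can be done
None
```

The job is handed in at about 40 s: the sole is toe-to-wall and within about 1° of straight, though about 10 mm off centre towards one rail, with a peak force reading of about 6 N on it; the leftmost counter's lever was then swung to its stop and sprang back.

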